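Load the weld jig and hold its spark guard at balance

ROBOT

A 7-joint arm with a two-finger parallel gripper is mounted at the origin on the work surface. World frame = base frame: x ahead of the robot, y to its left, z up, the work surface at z = 0. Lengths are in mm, angles in rad, forces in N, time in s.
With the tool pointing down it reaches from about 400 to 875 mm from the base axis. Payload 4.4 kg.
Tool frame: the origin (TCP) lies at the very end of the fingers, on their centre line; the grasp point (between the pads) lies 19 mm behind it; y points along the fingers, x is the direction in which the jaws open and shut, and the axes are right-handed (so a half turn about y gives the same grasp; the last joint's range is limited). The gripper opens to 85 mm and grips with 20 to 120 N. Pads are 22 mm wide; open, the fingers measure 114 mm over their backs; the gripper's body (76 mm by 85 mm) begins 54 mm behind the grasp point. The pads swing forward as they close: fully open they stand 13 mm farther back than shut.
Start: joints at [-1.392, 0.628, 0.038, 1.517, -0.027, 0.996, -0.02], TCP at [157.51, 630.641, 231.313] pointing down, gripper open.
Joint ranges: [-3.06, 3.06], [-0.37, 2.12], [-1.25, 1.32], [0.18, 2.47], [-1.1, 4.24], [0.23, 1.98], [-2.94, 2.94]. Speed limits (rad/s): [2.57, 2.57, 3.14, 3.14, 3.14, 3.14, 3.14].

INTERFACE

Orientations are given as [roll, pitch, yaw] about the fixed x, y, z axes, in that order (R = Rz(yaw) Ry(pitch) Rx(roll)).
In Python, from cell import readout, eyes, finish_job gives the robot as it stands. The module is installed in compiled form; this text tells all that it offers.
- The arm moves only by the tool apply_moves, never from a script. Its argument "commands" is a list that holds one entry, the list of rows, each a list of 6 numbers: the shift along the tool's x, y, z in units of 0.04 m (1.0 is 0.04 m), then the turn, a rotation vector about the tool's x, y, z in units of 5 degrees (1.0 is 5 degrees). A call has 1 to 8 rows; each row shifts and turns the pose as measured when the row begins, along the tool's axes as they then stand; what a row does not reach is not made up. A row lasts 1/12 s, in which the tool goes at most 41.7 mm and 7.16 degrees, less where a joint would pass 70% of its speed; a pose out of reach is approached as far as the arm can. A call with a number of a shift or a turn outside -1 to 1 is refused whole. A call with a gripper value outside its range is refused whole. "claw" is the finger opening in mm, from 0 to 85.4, set as the call begins (left out, the last holds). The fingers move at their own pace and stop on an object; the grip force is fixed at half the most. Time passes only in rows, so rows that do not move let the fingers close. It gives the time, the measured TCP pose, the force and the opening at its end, in the units of the state.
- readout.read_state(): the state, without advancing time (a new reading comes with each control period).
- eyes.get_image(name): name is "side" or "top"; returns a dict with "image" (384x512x3 uint8, red, green, blue), "mtx" (3x3 intrinsics, pixels), "rvec" (rotation vector, rad) and "tvec" (3), from world to camera coordinates, as OpenCV has them. Camera axes: x right, y down, z forward; pixel columns grow to the right and rows downward; lengths in mm; the calibration is good to about 2 mm. A picture is of the moment at which its call begins. There is no depth.
- finish_job(): hands the job in, once; it reports no verdict.
The state is a dict: "clock": time; "qpos": joint angles; "qd": joint speeds; "tau": joint torques, N m; "eef_pos": TCP position; "tool_rot": TCP orientation; "force": force on the tool from outside, world axes, zero at the start; "torque": the same for the moment, N m; "width": finger opening in mm.
Only numpy, scipy, OpenCV 4.12 (cv2) and the standard library are available. Lean on these libraries where they do the work, as an engineer would, in place of code of your own. Each camera call takes 0.05 s, during which the arm holds its last target. There are 200 camera calls.

TASK

Load the welding jig: thread the wide steel collar down the locating post first, then the narrow brass collar on top of it, both fully home. Then take the green spark guard by its orange handle, swing it up to its balance point, standing straight up over its hinge, and finish holding it still there by the handle, neither falling back nor tipping over towards the collars, so that I can fit its stay. Leave the spray can, the wire brush and the red welding magnet where they are.

Things in the scene. Friction and masses are not known exactly. Their poses are not given: they have to be found in the camera images.
- jig: Grey base plate bolted to the bench, 180 (x) by 250 (y: -140 to +110) by 12 mm high; place and yaw vary. Origin on the bench surface; z up, y from the hinge to the post. Post at y = +60 mm; hinge along x at y = -40 mm between two blue cheeks at x = +-85 mm, 56 mm high; black rubber buffers under the folded guard at x = +-50, y = -125 mm, 46 mm high.
- post_base (a point): Foot of the aluminium locating post on the top face of the base plate, on the post's axis, 12 mm above the bench. Axes as the jig's.
- post_tip (a point): Tip of the locating post, on its axis. The post is 20 mm in diameter, stands 68 mm above the plate (80 mm above the bench), and its last 7 mm taper to 10 mm. Axes as the jig's.
- wide_collar: Wide steel collar, loose, lying flat on the bench: outside 56 mm, bore 24 mm, 24 mm high, about 0.22 kg. Origin at the centre of its underside, z along its bore. Fully home it rests on the base plate.
- narrow_collar: Narrow brass collar, loose, lying flat on the bench: outside 40 mm, bore 24 mm, 24 mm high, about 0.11 kg. Origin at the centre of its underside, z along its bore. Fully home it rests on the wide collar, its underside 24 mm above the base plate.
- guard (a joint): Spark guard angle, rad: 0 folded level to the jig's -y side (the start); pi/2 straight up = balance point (centre of mass above the hinge); stop at 2.4, leaning over the post. Nearly free hinge: let go elsewhere, it falls to a side. Green frame 156 mm wide, 8 mm thick, tinted pane, reaching 120 mm from the hinge; about 0.4 kg with handle.
- guard_hinge (a point): Middle of the guard's hinge axis, 53 mm above the bench. Axes as the jig's; the hinge runs along x.
- guard_handle (a point): Orange round bar, 14 mm in diameter, 120 mm long, parallel to the hinge, on two thin steel arms at its ends. Origin mid-bar, 175 mm from the hinge axis (53 mm above the bench when folded, 228 mm upright). Its x runs along the bar; between bar and frame is an open window 110 by 48 mm for a finger. Turns with the guard.
- spray_can: Bystander: spray can with a yellow label, 56 mm in diameter, 160 mm high, standing. Origin at the centre of its underside.
- wire_brush: Bystander: wire brush with a wooden back, 240 by 26 by 28 mm high, lying along its x. Origin at the centre of its underside.
- weld_magnet: Bystander: red welding magnet with a steel edge, 100 by 87 by 22 mm high. Origin on its underside, near its middle.
Not all that is in view belongs to the job. Of the things like the wide_collar, leave any that is purple or turquoise; of the rest the smaller one is meant.

How it is judged:
By the outcome, as a careful person would: the job done as asked, in the order asked, and still so for the second after the job is handed in, while the arm keeps its last pose, push and grip.
It also fails if it takes over 72 s, if anything falls off the work surface, if the arm or the gripper's body presses on something with over 40 N, if the wrist force passes 120 N, or if a joint passes its speed limit or range.

## Working session

There is one attempt and no reset: what is moved stays moved. The work goes in short steps, Python scripts to look and compute and a tool call to move; the robot and the scene stay as the last step left them, time stands still between calls to the robot, and variables do not carry over. Pictures are saved under pics/ and viewed, about 8 in all and at most 12, crops included, and the job is handed in when it is done.

Besides the shell and the picture viewer there is one more tool, called after ">>>" as a command line: name --argument value ..., lists and objects as JSON in quotes. apply_moves: Moves the arm, as the interface text tells. Shifts and turns lie within -1 to 1; 1 stands for 0.04 m of shift or 5 degrees of turn. Its arguments: {"type":"object","properties":{"commands":{"type":"array"},"claw":{"type":"number"}},"required":["commands"]}

```bash
mkdir -p pics
cat > h.py <<'E'
import numpy as np, cv2
from cell import readout, eyes, finish_job
from scipy.spatial.transform import Rotation as Ro
def shot(n,f=None):
    d=eyes.get_image(n)
    if f: cv2.imwrite('pics/'+f,d['image'][:,:,::-1]); np.savez('pics/'+f+'.npz',**d)
    return d
def ray(d,u,v):
    R,_=cv2.Rodrigues(np.array(d['rvec'],float)); t=np.array(d['tvec'],float).ravel()
    c=-R.T@t; w=R.T@np.linalg.inv(d['mtx'])@np.array([u,v,1.]); return c,w
def onz(d,u,v,z):
    c,w=ray(d,u,v); return c+w*(z-c[2])/w[2]
def proj(d,P):
    return cv2.projectPoints(np.array(P,float).reshape(-1,1,3),np.array(d['rvec'],float),np.array(d['tvec'],float),np.array(d['mtx'],float),None)[0].reshape(-1,2)
def st():
    s=readout.read_state(); return s
E
python3 - <<'E'
from h import *
a=shot('top','t0.png');b=shot('side','s0.png')
cv2.imwrite('pics/both0.png',np.hstack([a['image'],b['image']])[:,:,::-1][:, :])
for d in(a,b): print(ray(d,256,192), d['mtx'][0,0])
s=st();print({k:np.round(v,3) for k,v in s.items()})
print(Ro.from_euler('xyz',s['tool_rot']).as_matrix().round(3))
E
```

```text
(array([ 485.02380682,  -88.47675577, 1495.878746  ]), array([ 0.09296979,  0.01698023, -0.99558182])) 416.57902806665794
(array([425.86547879, 824.04131828, 916.48039872]), array([ 0.14671432, -0.73214066, -0.66519866])) 414.4272350288471
{'clock': np.float64(0.1), 'qpos': array([-1.392,  0.629,  0.038,  1.518, -0.027,  0.996, -0.02 ]), 'qd': array([-0.   , -0.001, -0.002, -0.003,  0.001,  0.001,  0.   ]), 'tau': array([ 4.0000e-03, -5.6452e+01,  1.2300e+00, -1.9397e+01,  1.1000e-02,
        5.0000e-03,  0.0000e+00]), 'eef_pos': array([157.37 , 630.109, 230.508]), 'tool_rot': array([-1.571,  0.002,  1.326]), 'force': array([ 0.538, -0.067, -0.064]), 'torque': array([ 0.041, -0.042,  0.016]), 'width': np.float64(85.411)}
[[ 0.242 -0.    -0.97 ]
 [ 0.97  -0.002  0.242]
 [-0.002 -1.    -0.   ]]
```

View pics/t0.png

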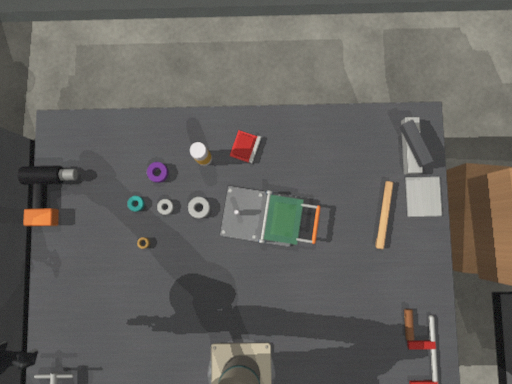

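View pics/s0.png

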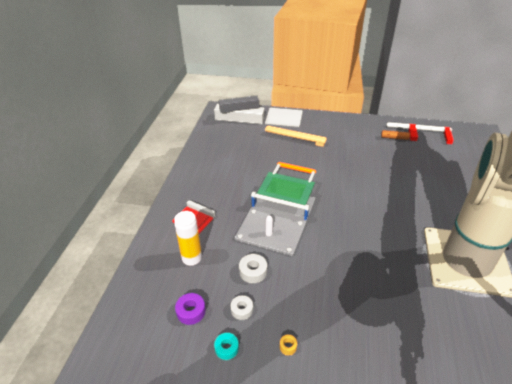

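```bash
cat > m.py <<'E'
from h import *
def ld(f):
    return dict(np.load('pics/'+f+'.npz'))
def blobs(d,lo,hi,box,amin=8):
    x0,y0,x1,y1=box
    h=cv2.cvtColor(d['image'],cv2.COLOR_RGB2HSV)[y0:y1,x0:x1]
    m=cv2.inRange(h,np.array(lo),np.array(hi))
    n,l,s,c=cv2.connectedComponentsWithStats(m)
    out=[]
    for i in range(1,n):
        if s[i,4]>=amin:
            cs,_=cv2.findContours((l==i).astype(np.uint8),cv2.RETR_EXTERNAL,cv2.CHAIN_APPROX_NONE)
            (cx,cy),(w,hh),an=cv2.minAreaRect(cs[0])
            out.append((s[i,4],(c[i]+[x0,y0]).round(1),(s[i,:4]+[x0,y0,0,0]),np.round([cx+x0,cy+y0,w,hh,an],1)))
    return sorted(out,key=lambda o:-o[0])
E
python3 - <<'E'
from m import *
t=ld('t0.png');s=ld('s0.png')
def show(n,d,lo,hi,box,z,a=8):
    for b in blobs(d,lo,hi,box,a)[:4]: print(n,b[0],b[1],b[2],b[3],onz(d,*b[3][:2],z)[:2].round(1))
show('steelT',t,(0,0,120),(180,60,255),(152,190,215,225),24)
show('steelS',s,(0,0,120),(180,60,255),(225,250,272,325),12)
show('brassT',t,(8,90,60),(30,255,255),(130,230,155,255),24)
show('brassS',s,(8,90,60),(30,255,255),(270,325,305,365),12)
show('handT',t,(3,150,120),(20,255,255),(300,190,330,255),53)
show('handS',s,(3,150,120),(20,255,255),(265,155,325,180),53)
show('postT',t,(0,0,170),(180,60,255),(225,195,255,230),80,2)
c=lambda d,b:cv2.resize(d['image'][b[1]:b[3],b[0]:b[2],::-1],(500,500),interpolation=cv2.INTER_CUBIC)
cv2.imwrite('pics/c0.png',np.hstack([cv2.resize(t['image'][175:255,210:330,::-1],(480,320),interpolation=2),cv2.resize(s['image'][155:255,225:325,::-1],(320,320),interpolation=2)]))
E
```

```text
steelT 308 [198. 207.] [188 197  21  21] [198. 207.  20.  20.  90.] [573.1 143. ]
steelT 172 [164.3 206.4] [157 199  16  16] [164.5 206.5  15.   15.   90. ] [577.1 262.1]
steelS 2939 [247.7 285.2] [225 250  47  75] [248. 287.  74.  46.  90.] [576.9 198.1]
brassT 99 [142.9 242.3] [137 237  13  12] [143.  242.5  11.   12.   90. ] [451.7 337.4]
brassS 313 [287.9 344.3] [279 334  19  22] [288.  344.5  21.   18.   90. ] [453.9 337.5]
handT 139 [315.4 224. ] [312 205   8  39] [315.4 224.    3.8  38.3   8.1] [ 505.1 -266.5]
handS 56 [294.8 168.8] [280 165  32   8] [295.3 168.9  31.6   2.   11.3] [ 508.6 -262.6]
handS 52 [296.9 166. ] [278 162  38  10] [296.6 166.1  38.1   1.9  12.9] [ 506.1 -278.3]
postT 14 [235.7 211.5] [234 210   4   4] [235.5 211.5   3.    3.   90. ] [552.    6.5]
```

View pics/c0.png

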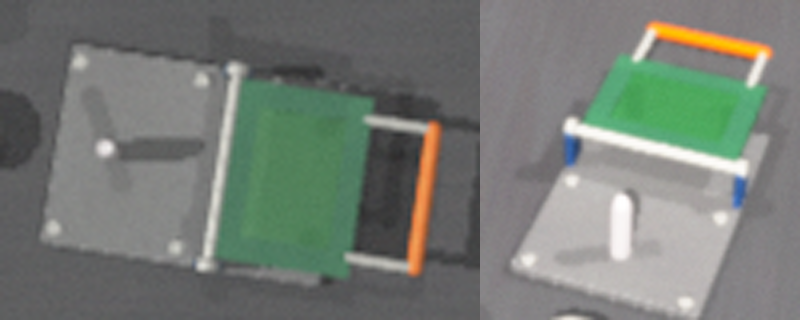

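Add to h.py:
```python
def go(P,n=None):
    """tool-axis shift (units of 40mm) from current pose to world P; yaw info"""
    s=st(); R=Ro.from_euler('xyz',s['tool_rot']).as_matrix()
    d=R.T@(np.array(P,float)-s['eef_pos'])/40; n=n or int(np.ceil(np.linalg.norm(d)/1.0))
    print('total',d.round(3),'rows',n,'each',(d/n).round(3),'jaw yaw',np.degrees(np.arctan2(R[1,0],R[0,0])).round(2),'tooly',R[:,1].round(3))
    print('pos',s['eef_pos'].round(1),'F',s['force'].round(1),'w',round(float(s['width']),1),'t',round(float(s['clock']),2),'q',s['qpos'].round(2))
```

```text
(no output)
```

>>> apply_moves --commands '[[[0,0,0,0,-1,0],[-0.4,0,-0.9,0,0,0],[-0.4,0,-0.9,0,0,0],[-0.4,0,-0.9,0,0,0],[-0.4,0,-0.9,0,0,0],[-0.4,0,-0.9,0,0,0],[-0.4,0,-0.9,0,0,0],[-0.4,0,-0.9,0,0,0]]]' --claw 85

```text
clock: 0.77
eef_pos: [383.2, 483.8, 224.2]
tool_rot: [-1.559, 0.005, 1.443]
force: [-0.2, -0.5, -0.5]
width: 85.0
```

```bash
python3 -c "
from h import *
go([577,262,120])"
```

```text
total [-4.869  2.56  -5.544] rows 8 each [-0.609  0.32  -0.693] jaw yaw 82.67 tooly [-0.012 -0.003 -1.   ]
pos [383.2 483.8 224.2] F [-0.2 -0.5 -0.5] w 85.0 t 0.77 q [-0.94  0.59 -0.    1.61 -0.01  0.95  0.51]
```

>>> apply_moves --commands '[[[-0.6,0.3,-0.7,0,0,0],[-0.6,0.3,-0.7,0,0,0],[-0.6,0.3,-0.7,0,0,0],[-0.6,0.3,-0.7,0,0,0],[-0.6,0.3,-0.7,0,0,0],[-0.6,0.3,-0.7,0,0,0],[-0.6,0.3,-0.7,0,0,0],[0,0,0,0,0,0]]]'

```text
clock: 1.43
eef_pos: [570.5, 272.1, 132.9]
tool_rot: [-1.564, 0.009, 1.431]
force: [0.9, -2.4, -0.3]
width: 85.3
```

```bash
python3 -c "
from h import *
go([577,262,60])"
```

```text
total [-0.211  1.824 -0.21 ] rows 2 each [-0.106  0.912 -0.105] jaw yaw 81.96 tooly [-0.008 -0.007 -1.   ]
pos [570.5 272.1 132.9] F [ 0.9 -2.4 -0.3] w 85.3 t 1.43 q [-0.49  0.72 -0.01  1.65  0.01  0.78  0.93]
```

```bash
python3 -c "
from m import *
s=ld('s0.png')
for b in blobs(s,(0,0,120),(180,60,255),(228,292,258,325))[:2]+blobs(s,(0,0,120),(180,60,255),(235,250,272,286))[:1]: print(b,onz(s,*b[3][:2],12),onz(s,*b[1],12))
for lo in (90,150): print([ (b[0],b[1]) for b in blobs(s,(0,0,lo),(180,70,255),(228,292,258,325))[:2]])
go([577,262,60])"
```

```text
(np.int32(813), array([242.2, 308.2]), array([228, 292,  30,  33]), array([242.5, 308. ,  32. ,  29. ,  90. ])) [577.9058048  261.82290676  12.        ] [578.52313649 262.51395915  12.        ]
(np.int32(1152), array([253.3, 267.2]), array([235, 250,  37,  36]), array([253. , 267.5,  35. ,  36. ,  90. ])) [576.14114392 133.50740583  12.        ] [575.53092107 132.36297901  12.        ]
[(np.int32(978), array([242.5, 308.1]))]
[(np.int32(445), array([241.2, 307.1]))]
total [-0.211  1.824 -0.21 ] rows 2 each [-0.106  0.912 -0.105] jaw yaw 81.96 tooly [-0.008 -0.007 -1.   ]
pos [570.5 272.1 132.9] F [ 0.9 -2.4 -0.3] w 85.3 t 1.43 q [-0.49  0.72 -0.01  1.65  0.01  0.78  0.93]
```

>>> apply_moves --commands '[[[-0.2,0.3,-0.2,0,0,0],[0,0.8,0,0,0,0],[0,0.4,0,0,0,0],[0,0,0,0,0,0]]]'

```text
clock: 1.77
eef_pos: [580.1, 256.5, 69.7]
tool_rot: [-1.564, 0.011, 1.421]
force: [0.1, -0.5, 0.5]
width: 84.8
```

```bash
python3 -c "
from h import *
go([577,262,8])"
```

```text
total [0.141 1.542 0.086] rows 2 each [0.07  0.771 0.043] jaw yaw 81.41 tooly [-0.008 -0.01  -1.   ]
pos [580.1 256.5  69.7] F [ 0.1 -0.5  0.5] w 84.8 t 1.77 q [-0.46  0.81 -0.    1.68  0.01  0.67  0.95]
```

>>> apply_moves --commands '[[[0.14,0.5,0.07,0,0,0],[0,0.5,0,0,0,0],[0,0.4,0,0,0,0],[0,0,0,0,0,0],[0,0,0,0,0,0]]]'

```text
clock: 2.18
eef_pos: [577.4, 263.6, 13.6]
tool_rot: [-1.564, 0.01, 1.421]
force: [0.4, 0.0, 0.4]
width: 84.8
```

```bash
python3 -c "
from h import *
go([577.5,262,8])"
```

```text
total [-0.039  0.139 -0.008] rows 1 each [-0.039  0.139 -0.008] jaw yaw 81.43 tooly [-0.008 -0.009 -1.   ]
pos [577.4 263.6  13.6] F [0.4 0.  0.4] w 84.8 t 2.18 q [-0.47  0.89 -0.    1.69  0.01  0.57  0.93]
```

>>> apply_moves --commands '[[[0,0.15,0,0,0,0],[0,0,0,0,0,0],[0,0,0,0,0,0],[0,0,0,0,0,0],[0,0,0,0,0,0],[0,0,0,0,0,0]]]' --claw 45

```text
clock: 2.68
eef_pos: [579.7, 265.3, 13.0]
tool_rot: [-1.569, 0.007, 1.422]
force: [-0.0, -0.6, -1.4]
width: 52.8
```

>>> apply_moves --commands '[[[0,-0.4,0,0,0,0],[0,-0.8,0,0,0,0],[0,-0.8,0,0,0,0],[0,-0.8,0,0,0,0],[0,0,0,0,0,0]]]'

```text
clock: 3.1
eef_pos: [577.6, 264.8, 126.1]
tool_rot: [-1.563, 0.011, 1.422]
force: [2.4, 0.9, -1.3]
width: 52.8
```

```bash
python3 -c "
from h import *
go([551,6,130])
t=shot('top','t1.png');s=shot('side','s1.png')
cv2.imwrite('pics/c1.png',np.hstack([cv2.resize(t['image'][160:260,100:260,::-1],(480,300),interpolation=2),cv2.resize(s['image'][180:340,180:340,::-1],(300,300),interpolation=2)]))"
```

```text
total [-6.498 -0.027 -0.302] rows 7 each [-0.928 -0.004 -0.043] jaw yaw 81.46 tooly [-0.01 -0.01 -1.  ]
pos [577.6 264.8 126.1] F [ 2.4  0.9 -1.3] w 52.8 t 3.1 q [-0.47  0.73 -0.    1.64  0.01  0.78  0.94]
```

View pics/c1.png

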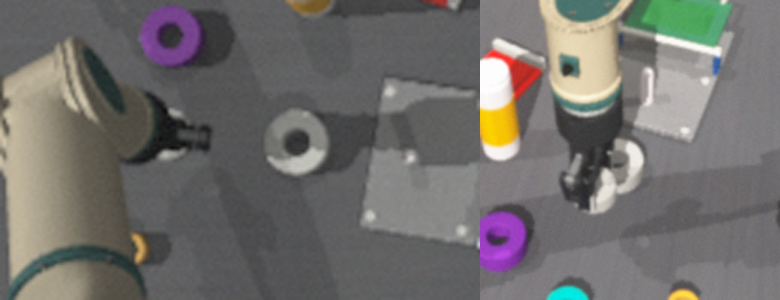

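```bash
python3 -c "
from m import *
s=ld('s1.png');t=ld('t1.png')
for z in (110,125,135): print(z,proj(s,[[577.6,264.8,z],[577.6+20,264.8,z],[577.6,264.8+26.4,z],[577.6,264.8-26.4,z]]).round(1).tolist())
print(proj(t,[[577.6,264.8,140]]))
cv2.imwrite('pics/c2.png',np.hstack([cv2.resize(s['image'][245:325,205:285,::-1],(400,400),interpolation=2),cv2.resize(t['image'][180:230,140:190,::-1],(400,400),interpolation=2)]))"
```

```text
110 [[240.9, 285.5], [232.6, 284.3], [238.5, 295.0], [243.3, 276.4]]
125 [[240.7, 281.7], [232.2, 280.4], [238.2, 291.2], [243.1, 272.5]]
135 [[240.5, 279.0], [232.0, 277.8], [238.0, 288.5], [242.9, 269.9]]
[[155.27028935 204.29696105]]
```

View pics/c2.png

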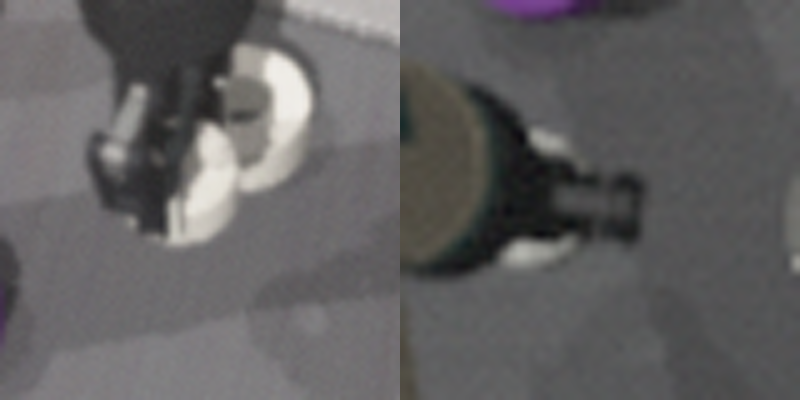

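```bash
python3 -c "
from m import *
s=ld('s0.png');t=ld('t0.png')
for lo in (170,190,210):
  for b in blobs(s,(0,0,lo),(180,60,255),(255,205,285,245))[:1]:
    print(b, onz(s,*b[1],46).round(1), onz(s,*b[3][:2],46).round(1))
for lo in (140,155,170,185):
  for b in blobs(t,(0,0,lo),(180,60,255),(228,203,244,220),2)[:1]: print(b, onz(t,*b[1],78).round(1))
# corners bolts
for b in blobs(t,(0,0,140),(180,60,255),(220,183,268,245),2)[:8]: print(b[0],b[1],onz(t,*b[1],14).round(1))
d=onz(t,312,205,53);
h=cv2.cvtColor(t['image'],cv2.COLOR_RGB2HSV)[190:255,300:330]; m=cv2.inRange(h,(3,120,100),(20,255,255)); v,u=np.nonzero(m)
P=np.array([onz(t,a+300,b+190,53)[:2] for a,b in zip(u,v)]); c=P.mean(0); e=np.linalg.svd(P-c)[2][0]; print('bar',c,e,np.degrees(np.arctan2(e[1],e[0])),np.ptp((P-c)@e))
"
```

```text
(np.int32(903), array([268.8, 228. ]), array([255, 207,  30,  38]), array([269.5, 225.5,  29. ,  37. ,   0. ])) [552.8  12.5  46. ] [552.4   2.4  46. ]
(np.int32(344), array([264.9, 226.8]), array([255, 210,  20,  35]), array([264.5, 227. ,  19. ,  34. ,   0. ])) [564.6   9.8  46. ] [565.6  10.7  46. ]
(np.int32(120), array([268.5, 225.7]), array([266, 215,   6,  22]), array([268.5, 225.5,   5. ,  21. ,   0. ])) [555.1   3.7  46. ] [555.2   2.9  46. ]
(np.int32(23), array([235.7, 211.9]), array([233, 210,   6,   5]), array([235.5, 212. ,   4. ,   5. ,  90. ])) [550.7   6.   78. ]
(np.int32(19), array([235.7, 211.6]), array([234, 210,   5,   5]), array([236., 212.,   4.,   4.,  90.])) [551.8   6.   78. ]
(np.int32(14), array([235.7, 211.5]), array([234, 210,   4,   4]), array([235.5, 211.5,   3. ,   3. ,  90. ])) [552.1   6.   78. ]
(np.int32(12), array([235.5, 211.5]), array([234, 210,   4,   4]), array([235.5, 211.5,   2.8,   2.8,  45. ])) [552.1   6.7  78. ]
140 [263.9 221.5] [517.8 -89.4  14. ]
23 [235.7 211.9] [553.7  10.3  14. ]
21 [223.  231.8] [484.1  56.2  14. ]
19 [229.6 190. ] [632.4  31.1  14. ]
19 [253.6 236.2] [466.7 -52.   14. ]
18 [259.7 194.9] [612.8 -76.2  14. ]
5 [259. 200.] [594.6 -73.4  14. ]
5 [258.4 204.2] [579.6 -71.   14. ]
bar [ 505.35223976 -266.80531557] [-0.98565832  0.16875329] 170.28465934417383 132.84415708395926
```

>>> apply_moves --commands '[[[-0.5,0,0,0,0,0],[-0.9,0,-0.05,0,0,0],[-0.95,0,-0.05,0,0,0],[-0.95,0,-0.05,0,0,0],[-0.95,0,-0.05,0,0,0],[-0.95,0,-0.05,0,0,0],[-0.6,0,0,0,0,0],[0,0,0,0,0,0]]]'

```text
clock: 3.87
eef_pos: [538.6, 26.3, 110.4]
tool_rot: [-1.533, 0.02, 1.432]
force: [-0.7, -0.3, -2.3]
width: 52.5
```

```bash
python3 -c "
from h import *
go([554.5,6.2,110])"
```

```text
total [-0.441  0.    -0.462] rows 1 each [-0.441  0.    -0.462] jaw yaw 82.04 tooly [-0.04  -0.014 -0.999]
pos [538.6  26.3 110.4] F [-0.7 -0.3 -2.3] w 52.5 t 3.87 q [-0.08  0.66 -0.03  1.9   0.05  0.63  1.28]
```

```bash
cat >> h.py <<'E'
def lev(yaw=81):
    R=Ro.from_euler('xyz',st()['tool_rot']).as_matrix(); a=np.radians(yaw)
    x=np.array([np.cos(a),np.sin(a),0]); y=np.array([0,0,-1.]); T=np.stack([x,y,np.cross(x,y)],1)
    print('turn',(np.degrees(Ro.from_matrix(R.T@T).as_rotvec())/5).round(2))
E
python3 -c "
from h import *
lev()"
```

```text
turn [-0.43  0.2  -0.23]
```

>>> apply_moves --commands '[[[-0.44,0,-0.46,-0.43,0.2,-0.23],[0,0,0,0,0,0],[0,0,0,0,0,0]]]'

```text
clock: 4.12
eef_pos: [550.4, 3.1, 105.1]
tool_rot: [-1.562, 0.001, 1.408]
force: [-0.5, 1.0, -2.2]
width: 52.6
```

```bash
python3 -c "
from h import *
go([554.5,6.2,110]);lev()"
```

```text
total [ 0.093 -0.123 -0.087] rows 1 each [ 0.093 -0.123 -0.087] jaw yaw 80.69 tooly [-0.009  0.    -1.   ]
pos [550.4   3.1 105.1] F [-0.5  1.  -2.2] w 52.6 t 4.12 q [-0.03  0.67 -0.04  1.9   0.05  0.58  1.31]
turn [-0.1  -0.06 -0.02]
```

>>> apply_moves --commands '[[[0.09,-0.1,-0.1,-0.1,0,0],[0,0,0,0,0,0]]]'

```text
clock: 4.28
eef_pos: [553.7, 6.1, 107.1]
tool_rot: [-1.567, 0.002, 1.408]
force: [0.2, 0.7, -3.0]
width: 52.7
```

```bash
python3 -c "
from m import *
go([554.5,6.2,70]);lev()
t=shot('top','t3.png');s=shot('side','s3.png')
p=st()['eef_pos'];print(proj(t,[[p[0],p[1],p[2]+8],[p[0]-28,p[1],p[2]+8],[p[0]+28,p[1],p[2]+8]]).tolist())
print(proj(t,[[552.5,6,80]]),proj(s,[[552.5,6,80],[p[0],p[1],p[2]-1]]))
u,v=proj(t,[p])[0].astype(int)
cv2.imwrite('pics/c3.png',np.hstack([cv2.resize(s['image'][175:255,230:310,::-1],(400,400),interpolation=2),cv2.resize(t['image'][v-25:v+25,u-25:u+25,::-1],(400,400),interpolation=2)])); print(u,v)"
```

```text
total [ 0.007  0.928 -0.024] rows 1 each [ 0.007  0.928 -0.024] jaw yaw 80.65 tooly [-0.004 -0.002 -1.   ]
pos [553.7   6.1 107.1] F [ 0.2  0.7 -3. ] w 52.7 t 4.28 q [-0.04  0.66 -0.04  1.9   0.05  0.59  1.3 ]
turn [-0.04 -0.07 -0.03]
[[235.06806568366423, 210.8199179869368], [235.17227432748965, 219.2808970177578], [234.96428945141741, 202.39404761087636]]
[[235.65485823 211.35362659]] [[269.36219668 218.08762224]
 [269.41370395 211.45015886]]
235 210
```

View pics/c3.png

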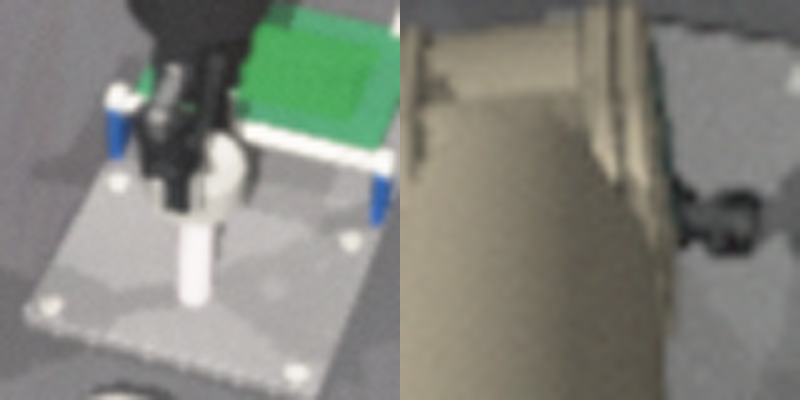

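>>> apply_moves --commands '[[[0,0.4,-0.04,0,0,0],[0,0.4,0,0,0,0],[0,0.4,0,0,0,0],[0,0,0,0,0,0]]]'

```text
clock: 4.72
eef_pos: [552.1, 5.8, 59.2]
tool_rot: [-1.562, 0.007, 1.412]
force: [0.1, -1.0, -2.1]
width: 52.6
```

```bash
python3 -c "
from h import *
go([554.5,6.2,25]);lev()"
```

```text
total [ 0.025  0.855 -0.066] rows 1 each [ 0.025  0.855 -0.066] jaw yaw 80.93 tooly [-0.009 -0.006 -1.   ]
pos [552.1   5.8  59.2] F [ 0.1 -1.  -2.1] w 52.6 t 4.72 q [-0.04  0.74 -0.03  1.92  0.05  0.49  1.3 ]
turn [-0.1  -0.01 -0.08]
```

>>> apply_moves --commands '[[[0,0.3,0,0,0,0],[0,0.3,0,0,0,0],[0,0.15,0,0,0,0],[0,0.05,0,0,0,0],[0,0,0,0,0,0]]]'

```text
clock: 5.13
eef_pos: [553.0, 6.0, 27.1]
tool_rot: [-1.564, 0.008, 1.415]
force: [0.3, -1.4, -3.1]
width: 52.8
```

>>> apply_moves --commands '[[[0,0.1,0,0,0,0],[0,0.1,0,0,0,0],[0,0.1,0,0,0,0]]]'

```text
clock: 5.38
eef_pos: [552.9, 6.0, 22.3]
tool_rot: [-1.565, 0.009, 1.415]
force: [-12.1, -2.1, 51.3]
width: 52.6
```

>>> apply_moves --commands '[[[0,-0.05,0,0,0,0],[0,0,0,0,0,0],[0,0,0,0,0,0],[0,0,0,0,0,0],[0,0,0,0,0,0]]]' --claw 85

```text
clock: 5.8
eef_pos: [556.8, 9.0, 28.5]
tool_rot: [-1.574, 0.004, 1.416]
force: [-0.1, -0.5, -0.1]
width: 85.1
```

>>> apply_moves --commands '[[[0,-0.4,0,0,0,0],[0,-0.7,0,0,0,0],[0,-0.9,0,0,0,0],[0,-0.9,0,0,0,0],[0,-0.2,0,0,0,0],[0,0,0,0,0,0]]]'

```text
clock: 6.3
eef_pos: [554.8, 10.9, 152.7]
tool_rot: [-1.566, 0.004, 1.418]
force: [-0.2, 0.3, -0.7]
width: 85.2
```

```bash
python3 -c "
from m import *
go([452.5,337.5,120]);lev()
s=shot('side','s4.png')
for b in blobs(s,(0,0,150),(180,40,255),(240,200,300,250),60)[:3]: print(b)
print(proj(s,[[552.5,6,36],[552.5,6,12]]))"
```

```text
total [7.682 0.805 3.768] rows 9 each [0.854 0.089 0.419] jaw yaw 81.24 tooly [-0.006 -0.003 -1.   ]
pos [554.8  10.9 152.7] F [-0.2  0.3 -0.7] w 85.2 t 6.3 q [-0.04  0.6  -0.04  1.86  0.04  0.69  1.31]
turn [-0.06  0.05 -0.05]
(np.int32(2439), array([272.3, 225.9]), array([240, 200,  60,  50]), array([269.5, 224.5,  49. ,  59. ,  90. ]))
[[269.23205512 228.77898306]
 [269.16368718 234.39553196]]
```

>>> apply_moves --commands '[[[0.5,0,0.2,0,0,0],[0.9,0,0.4,0,0,0],[0.9,0,0.4,0,0,0],[0.9,0,0.4,0,0,0],[0.9,0,0.4,0,0,0],[0.9,0,0.4,0,0,0],[0.9,0,0.4,0,0,0],[0.9,0,0.4,0,0,0]]]'

```text
clock: 7.02
eef_pos: [475.5, 293.2, 135.3]
tool_rot: [-1.553, 0.023, 1.394]
force: [0.4, -0.4, 0.0]
width: 85.3
```

```bash
python3 -c "
from m import *
go([452.5,337.5,60]);lev()
s=ld('s4.png');cv2.imwrite('pics/c4.png',cv2.resize(s['image'][170:250,220:320,::-1],(600,480),interpolation=2))"
```

```text
total [1.032 1.872 0.728] rows 3 each [0.344 0.624 0.243] jaw yaw 79.86 tooly [-0.021 -0.019 -1.   ]
pos [475.5 293.2 135.3] F [ 0.4 -0.4  0. ] w 85.3 t 7.02 q [-0.61  0.64  0.    1.84  0.    0.69  0.79]
turn [-0.2  -0.23 -0.26]
```

View pics/c4.png

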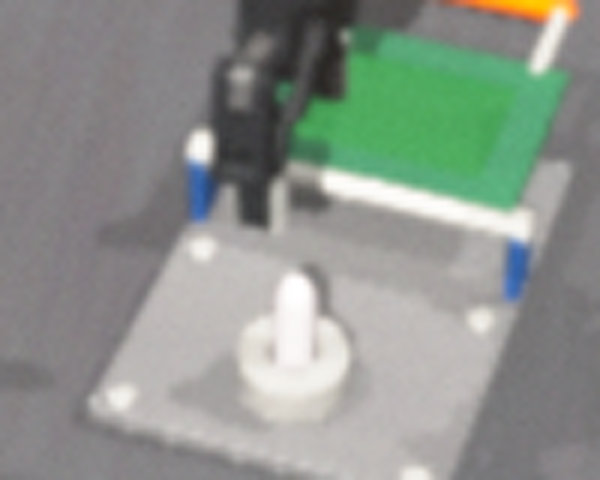

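The steel collar lies flat on the plate around the post (collar centre at about 295,380 in the crop). Next, the brass collar.

>>> apply_moves --commands '[[[0.5,0.3,0.35,-0.2,-0.2,-0.25],[0.4,0.6,0.3,0,0,0],[0.1,0.6,0.05,0,0,0],[0,0.1,0,0,0,0],[0,0,0,0,0,0]]]'

```text
clock: 7.43
eef_pos: [443.1, 351.7, 60.0]
tool_rot: [-1.561, -0.0, 1.431]
force: [-0.1, -0.7, 1.1]
width: 85.0
```

```bash
python3 -c "
from m import *
go([453,337.5,10]);lev()"
```

```text
total [-0.317  1.248 -0.307] rows 2 each [-0.158  0.624 -0.153] jaw yaw 82.01 tooly [-0.01   0.002 -1.   ]
pos [443.1 351.7  60. ] F [-0.1 -0.7  1.1] w 85.0 t 7.43 q [-0.71  0.75 -0.01  1.88 -0.    0.51  0.72]
turn [-0.11  0.2   0.  ]
```

>>> apply_moves --commands '[[[-0.32,0.2,-0.3,-0.1,0.2,0],[0,0.4,0,0,0,0],[0,0.35,0,0,0,0],[0,0.15,0,0,0,0],[0,0,0,0,0,0],[0,0,0,0,0,0]]]'

```text
clock: 7.93
eef_pos: [456.3, 330.0, 14.2]
tool_rot: [-1.57, 0.005, 1.405]
force: [0.2, -0.0, 0.1]
width: 84.9
```

```bash
python3 -c "
from m import *
go([453,337.5,9]);lev()"
```

```text
total [0.172 0.129 0.113] rows 1 each [0.172 0.129 0.113] jaw yaw 80.52 tooly [-0.002 -0.005 -1.   ]
pos [456.3 330.   14.2] F [ 0.2 -0.   0.1] w 84.9 t 7.93 q [-0.68  0.83  0.    1.9   0.    0.41  0.72]
turn [-0.01 -0.1  -0.06]
```

>>> apply_moves --commands '[[[0.17,0.15,0.1,0,0,0],[0,0,0,0,0,0],[0,0,0,0,0,0]]]'

```text
clock: 8.18
eef_pos: [455.0, 337.9, 9.8]
tool_rot: [-1.572, 0.003, 1.403]
force: [0.9, 0.2, 0.5]
width: 85.0
```

```bash
python3 -c "
from m import *
go([453,337.5,9])"
```

```text
total [-0.019  0.019  0.048] rows 1 each [-0.019  0.019  0.048] jaw yaw 80.41 tooly [ 0.001 -0.004 -1.   ]
pos [455.  337.9   9.8] F [0.9 0.2 0.5] w 85.0 t 8.18 q [-0.69  0.84  0.    1.9   0.    0.41  0.71]
```

>>> apply_moves --commands '[[[0,0,0.04,0,0,0],[0,0,0,0,0,0],[0,0,0,0,0,0],[0,0,0,0,0,0],[0,0,0,0,0,0],[0,0,0,0,0,0],[0,0,0,0,0,0],[0,0,0,0,0,0]]]' --claw 30

```text
clock: 8.85
eef_pos: [453.4, 339.8, 11.7]
tool_rot: [-1.574, 0.001, 1.405]
force: [-0.0, 0.8, 0.4]
width: 37.0
```

>>> apply_moves --commands '[[[0,-0.4,0,0,0,0],[0,-0.8,0,0,0,0],[0,-0.8,0,0,0,0],[0,-0.8,0,0,0,0],[0,-0.4,0,0,0,0],[0,0,0,0,0,0]]]'

```text
clock: 9.35
eef_pos: [451.1, 338.2, 141.3]
tool_rot: [-1.568, 0.008, 1.405]
force: [-0.3, 0.3, -1.5]
width: 37.2
```

```bash
python3 -c "
from m import *
go([554.5,6.2,140]);lev()
s=shot('side','s5.png')
p=st()['eef_pos']
print(proj(s,[p-[0,0,10],p+[0,0,14]]))
for b in blobs(s,(8,90,60),(30,255,255),(240,260,330,384),20)[:2]: print(b)
t=shot('top','t5.png')
print(proj(t,[p]))
for b in blobs(t,(8,90,60),(30,255,255),(110,200,180,270),5)[:3]: print(b)"
```

```text
total [-7.758  0.081 -3.92 ] rows 9 each [-0.862  0.009 -0.436] jaw yaw 80.5 tooly [-0.004 -0.007 -1.   ]
pos [451.1 338.2 141.3] F [-0.3  0.3 -1.5] w 37.2 t 9.35 q [-0.7   0.62  0.01  1.84 -0.    0.68  0.71]
turn [-0.03 -0.1  -0.09]
[[291.61148193 316.97511742]
 [292.1181153  310.6816523 ]]
(np.int32(112), array([297.5, 314.5]), array([294, 305,   8,  19]), array([297.6, 314.2,   6.7,  18.6,  11.3]))
[[132.48995149 243.8105563 ]]
(np.int32(22), array([133.7, 240.1]), array([129, 239,  10,   4]), array([133.7, 240. ,   8.9,   2.6,  15.9]))
```

>>> apply_moves --commands '[[[-0.5,0,-0.25,0,0,0],[-0.85,0,-0.45,0,0,0],[-0.85,0,-0.45,0,0,0],[-0.85,0,-0.45,0,0,0],[-0.85,0,-0.45,0,0,0],[-0.85,0,-0.45,0,0,0],[-0.85,0,-0.45,0,0,0],[-0.85,0,-0.45,0,0,0]]]'

```text
clock: 10.12
eef_pos: [534.2, 61.9, 123.8]
tool_rot: [-1.54, 0.013, 1.43]
force: [1.0, 0.4, 0.0]
width: 37.1
```

```bash
python3 -c "
from m import *
go([553,6.2,115]);lev()"
```

```text
total [-1.309  0.216 -0.668] rows 2 each [-0.655  0.108 -0.334] jaw yaw 81.95 tooly [-0.032 -0.009 -0.999]
pos [534.2  61.9 123.8] F [1.  0.4 0. ] w 37.1 t 10.12 q [-0.14  0.63 -0.04  1.9   0.05  0.64  1.22]
turn [-0.35  0.19 -0.16]
```

>>> apply_moves --commands '[[[-0.65,0,-0.35,-0.35,0.2,-0.15],[-0.4,0,-0.2,0,0,0],[0,0,0,0,0,0],[0,0,0,0,0,0]]]'

```text
clock: 10.45
eef_pos: [547.4, 0.6, 115.2]
tool_rot: [-1.562, 0.009, 1.394]
force: [0.2, 1.0, -1.4]
width: 37.3
```

```bash
python3 -c "
from m import *
go([553,6.2,100]);lev()"
```

```text
total [ 0.167  0.376 -0.117] rows 1 each [ 0.167  0.376 -0.117] jaw yaw 79.88 tooly [-0.011 -0.008 -1.   ]
pos [547.4   0.6 115.2] F [ 0.2  1.  -1.4] w 37.3 t 10.45 q [-0.03  0.65 -0.04  1.9   0.05  0.61  1.29]
turn [-0.11 -0.22 -0.11]
```

>>> apply_moves --commands '[[[0.17,0.1,-0.12,-0.1,-0.2,-0.1],[0,0,0,0,0,0],[0,0,0,0,0,0]]]'

```text
clock: 10.7
eef_pos: [551.2, 9.5, 107.4]
tool_rot: [-1.564, -0.001, 1.416]
force: [-0.3, 0.4, -1.2]
width: 37.0
```

```bash
python3 -c "
from m import *
go([553,6.2,70]);lev()"
```

```text
total [-0.076  0.934 -0.064] rows 1 each [-0.076  0.934 -0.064] jaw yaw 81.14 tooly [-0.006  0.002 -1.   ]
pos [551.2   9.5 107.4] F [-0.3  0.4 -1.2] w 37.0 t 10.7 q [-0.03  0.66 -0.05  1.9   0.05  0.59  1.3 ]
turn [-0.07  0.03  0.01]
```

>>> apply_moves --commands '[[[-0.08,0.1,-0.06,-0.1,0,0],[0,0.1,0,0,0,0]]]'

```text
clock: 10.87
eef_pos: [553.3, 9.2, 98.9]
tool_rot: [-1.574, -0.002, 1.421]
force: [-0.8, -0.3, -2.0]
width: 36.8
```

```bash
python3 -c "
from m import *
go([553,6.2,70]);lev()"
```

```text
total [-0.076  0.723 -0.002] rows 1 each [-0.076  0.723 -0.002] jaw yaw 81.44 tooly [ 0.004  0.002 -1.   ]
pos [553.3   9.2  98.9] F [-0.8 -0.3 -2. ] w 36.8 t 10.87 q [-0.03  0.67 -0.05  1.91  0.06  0.56  1.3 ]
turn [0.04 0.09 0.03]
```

>>> apply_moves --commands '[[[-0.08,0.1,0,0,0,0],[0,0.2,0,0,0,0],[0,0.2,0,0,0,0],[0,0.1,0,0,0,0]]]'

```text
clock: 11.2
eef_pos: [553.6, 5.9, 73.6]
tool_rot: [-1.577, -0.001, 1.423]
force: [-0.3, -0.2, -1.1]
width: 37.1
```

```bash
python3 -c "
from m import *
go([553,6.2,47]);lev()"
```

```text
total [0.004 0.666 0.02 ] rows 1 each [0.004 0.666 0.02 ] jaw yaw 81.55 tooly [ 0.006  0.    -1.   ]
pos [553.6   5.9  73.6] F [-0.3 -0.2 -1.1] w 37.1 t 11.2 q [-0.03  0.71 -0.05  1.92  0.06  0.5   1.3 ]
turn [0.07 0.11 0.01]
```

>>> apply_moves --commands '[[[0,0.2,0,0,0,0],[0,0.2,0,0,0,0],[0,0.15,0,0,0,0],[0,0.05,0,0,0,0],[0,0.05,0,0,0,0]]]'

```text
clock: 11.62
eef_pos: [553.6, 6.0, 47.4]
tool_rot: [-1.576, -0.001, 1.423]
force: [-8.4, -1.1, 42.3]
width: 37.4
```

>>> apply_moves --commands '[[[0,0.08,0,0,0,0],[0,0.08,0,0,0,0]]]'

```text
clock: 11.78
eef_pos: [553.6, 6.0, 47.5]
tool_rot: [-1.577, -0.001, 1.423]
force: [-7.9, -0.6, 33.1]
width: 37.1
```

>>> apply_moves --commands '[[[0,0,0,0,0,0],[0,0,0,0,0,0],[0,0,0,0,0,0],[0,0,0,0,0,0],[0,0,0,0,0,0]]]' --claw 85

```text
clock: 12.2
eef_pos: [554.4, 7.4, 48.5]
tool_rot: [-1.579, -0.002, 1.424]
force: [-0.6, 0.5, -0.0]
width: 85.0
```

>>> apply_moves --commands '[[[0,-0.4,0,0,0,0],[0,-0.7,0,0,0,0],[0,-0.9,0,0,0,0],[0,-0.9,0,0,0,0],[0,-0.2,0,0,0,0],[0,0,0,0,0,0]]]'

```text
clock: 12.7
eef_pos: [550.9, 8.0, 171.9]
tool_rot: [-1.569, -0.001, 1.425]
force: [-0.7, 0.6, -0.1]
width: 85.1
```

```bash
python3 -c "
from m import *
go([505.5,-266,120]);lev()"
```

```text
total [-6.943  1.29   0.123] rows 8 each [-0.868  0.161  0.015] jaw yaw 81.63 tooly [-0.002  0.002 -1.   ]
pos [550.9   8.  171.9] F [-0.7  0.6 -0.1] w 85.1 t 12.7 q [-0.02  0.56 -0.06  1.86  0.05  0.73  1.32]
turn [-0.02  0.13  0.01]
```

>>> apply_moves --commands '[[[-0.5,0,0,0,0,0],[-0.9,0.1,0,0,0.1,0],[-0.9,0.1,0,0,0,0],[-0.9,0.1,0,0,0,0],[-0.9,0.1,0,0,0,0],[-0.9,0.1,0,0,0,0],[-0.9,0.1,0,0,0,0],[-0.7,0,0,0,0,0]]]' --claw 42

```text
clock: 13.37
eef_pos: [510.6, -249.7, 134.5]
tool_rot: [-1.559, -0.012, 1.437]
force: [-0.1, -0.1, 0.1]
width: 41.9
```

```bash
python3 -c "
from m import *
go([505.5,-266,90]);lev(80.5)
s=shot('side','s6.png');cv2.imwrite('pics/c6.png',cv2.resize(s['image'][140:260,210:330,::-1],(600,600),interpolation=2))"
```

```text
total [-0.434  1.108  0.059] rows 2 each [-0.217  0.554  0.029] jaw yaw 82.32 tooly [-0.01   0.013 -1.   ]
pos [ 510.6 -249.7  134.5] F [-0.1 -0.1  0.1] w 41.9 t 13.37 q [ 0.47  0.64 -0.09  1.83  0.07  0.69  1.78]
turn [-0.13  0.36  0.13]
```

View pics/c6.png

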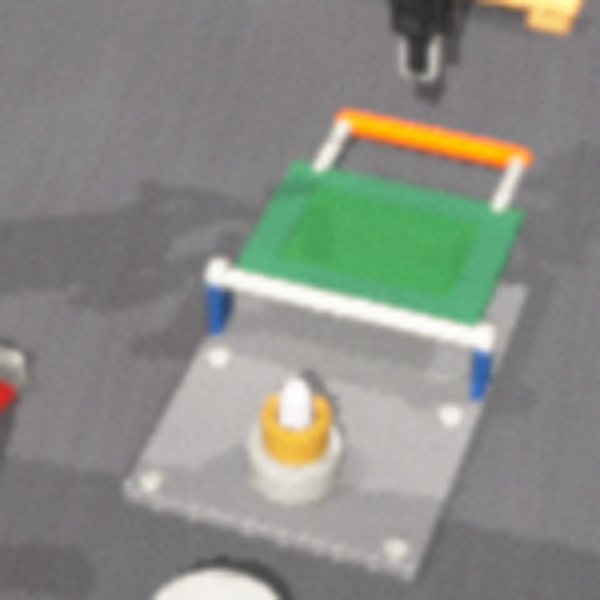

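>>> apply_moves --commands '[[[-0.44,0.3,0.06,-0.1,0.35,0.1],[0,0.3,0,0,0,0],[0,0.2,0,0,0,0],[0,0,0,0,0,0],[0,0,0,0,0,0]]]'

```text
clock: 13.83
eef_pos: [498.7, -278.1, 93.6]
tool_rot: [-1.559, 0.001, 1.389]
force: [0.2, -0.6, 1.7]
width: 41.6
```

```bash
python3 -c "
from m import *
go([505.5,-267,36]);lev(80.5)"
```

```text
total [ 0.305  1.438 -0.135] rows 2 each [ 0.153  0.719 -0.067] jaw yaw 79.56 tooly [-0.012  0.001 -1.   ]
pos [ 498.7 -278.1   93.6] F [ 0.2 -0.6  1.7] w 41.6 t 13.83 q [ 0.5   0.71 -0.06  1.85  0.08  0.6   1.77]
turn [-0.13 -0.19 -0.02]
```

>>> apply_moves --commands '[[[0.3,0.1,-0.12,-0.1,-0.2,0],[0,0.1,0,0,0,0],[0,0,0,0,0,0]]]'

```text
clock: 14.08
eef_pos: [507.2, -263.3, 84.7]
tool_rot: [-1.569, -0.0, 1.412]
force: [-1.1, -0.0, 0.7]
width: 42.1
```

```bash
python3 -c "
from m import *
go([505.5,-267,36]);lev(80.5)"
```

```text
total [-0.097  1.217  0.025] rows 2 each [-0.049  0.609  0.012] jaw yaw 80.87 tooly [-0.002  0.001 -1.   ]
pos [ 507.2 -263.3   84.7] F [-1.1 -0.   0.7] w 42.1 t 14.08 q [ 0.47  0.72 -0.07  1.86  0.08  0.57  1.76]
turn [-0.02  0.07  0.  ]
```

>>> apply_moves --commands '[[[-0.08,0.3,0,0,0,0],[0,0.35,0,0,0,0],[0,0.35,0,0,0,0],[0,0.15,0,0,0,0],[0,0,0,0,0,0]]]'

```text
clock: 14.5
eef_pos: [509.7, -265.0, 36.8]
tool_rot: [-1.574, 0.0, 1.417]
force: [-0.7, 0.8, 0.0]
width: 42.2
```

```bash
python3 -c "
from m import *
go([505.5,-267,35]);lev(80.5)"
```

```text
total [-0.066  0.045  0.096] rows 1 each [-0.066  0.045  0.096] jaw yaw 81.18 tooly [ 0.003 -0.001 -1.   ]
pos [ 509.7 -265.    36.8] F [-0.7  0.8  0. ] w 42.2 t 14.5 q [ 0.47  0.8  -0.06  1.87  0.1   0.47  1.76]
turn [ 0.04  0.14 -0.  ]
```

>>> apply_moves --commands '[[[-0.04,0.05,0.08,0,0.1,0],[0,0,0,0,0,0],[0,0,0,0,0,0],[0,0,0,0,0,0],[0,0,0,0,0,0],[0,0,0,0,0,0]]]' --claw 5

```text
clock: 15.0
eef_pos: [506.1, -266.9, 35.5]
tool_rot: [-1.575, 0.001, 1.406]
force: [0.3, 0.6, -2.9]
width: 12.1
```

```bash
python3 -c "
from m import *
go([505.5,-267,35]);lev(80.5);print(st()['torque'])
h=np.array([535.3,-92.6,53]);y=np.array([.167,.986,0])
for a in range(0,91,10):
  r=np.radians(a);print(a,(h-y*175*np.cos(r)+[0,0,175*np.sin(r)]).round(0))"
```

```text
total [-0.005  0.013  0.015] rows 1 each [-0.005  0.013  0.015] jaw yaw 80.53 tooly [ 0.004 -0.001 -1.   ]
pos [ 506.1 -266.9   35.5] F [ 0.3  0.6 -2.9] w 12.1 t 15.0 q [ 0.47  0.8  -0.06  1.88  0.09  0.46  1.76]
turn [ 0.05  0.01 -0.01]
[ 0.00534863  0.00988287 -0.12043999]
0 [ 506. -265.   53.]
10 [ 507. -263.   83.]
20 [ 508. -255.  113.]
30 [ 510. -242.  140.]
40 [ 513. -225.  165.]
50 [ 517. -204.  187.]
60 [ 521. -179.  205.]
70 [ 525. -152.  217.]
80 [ 530. -123.  225.]
90 [535. -93. 228.]
```

>>> apply_moves --commands '[[[0.01,-0.23,0,0,0,0],[0.02,-0.23,0,0,0,0],[0.03,-0.23,0,0,0,0],[0.04,-0.22,0,0,0,0],[0.05,-0.22,0,0,0,0],[0.06,-0.22,0,0,0,0]]]'

```text
clock: 15.5
eef_pos: [507.7, -257.6, 93.8]
tool_rot: [-1.576, 0.0, 1.406]
force: [1.5, 1.4, -5.7]
width: 11.5
```

```bash
cat >> h.py <<'E'
def arc(a,off=17.5):
    h=np.array([535.3,-93.6,53]);y=np.array([.166,.986,0]);s=st();p=s['eef_pos']
    b=p+[0,0,off]-h; r=np.hypot(b@y,b[2]); print('angle',np.degrees(np.arctan2(b[2],-b@y)).round(1),'r',r.round(1),'lateral',(b@[.986,-.166,0]).round(1),'T',s['torque'].round(2))
    r=np.radians(a); go(h-y*175*np.cos(r)+[0,0,175*np.sin(r)-off]); lev(80.5)
E
python3 -c "
from h import *
arc(38)"
```

```text
angle 19.3 r 176.2 lateral 0.0 T [-0.12 -0.35 -0.09]
total [ 0.709 -1.235 -0.006] rows 2 each [ 0.355 -0.618 -0.003] jaw yaw 80.56 tooly [ 0.005 -0.001 -1.   ]
pos [ 507.7 -257.6   93.8] F [ 1.5  1.4 -5.7] w 11.5 t 15.5 q [ 0.47  0.7  -0.07  1.87  0.08  0.57  1.75]
turn [ 0.06  0.01 -0.  ]
```

>>> apply_moves --commands '[[[0.08,-0.21,0,0,0,0],[0.09,-0.21,0,0,0,0],[0.1,-0.2,0,0,0,0],[0.12,-0.2,0,0,0,0],[0.13,-0.19,0,0,0,0],[0.14,-0.18,0,0,0,0],[0.14,-0.18,0,0,0,0]]]'

```text
clock: 16.08
eef_pos: [513.8, -223.1, 156.1]
tool_rot: [-1.579, 0.001, 1.406]
force: [2.7, 0.8, -6.6]
width: 12.0
```

```bash
python3 -c "
from h import *
arc(63)"
```

```text
angle 42.6 r 178.2 lateral 0.3 T [ 0.16 -0.47 -0.09]
total [ 1.295 -0.885 -0.003] rows 2 each [ 0.647 -0.443 -0.002] jaw yaw 80.57 tooly [ 0.008 -0.003 -1.   ]
pos [ 513.8 -223.1  156.1] F [ 2.7  0.8 -6.6] w 12.0 t 16.08 q [ 0.41  0.59 -0.07  1.85  0.06  0.69  1.7 ]
turn [ 0.09  0.01 -0.01]
```

>>> apply_moves --commands '[[[0.16,-0.16,0,0,0,0],[0.17,-0.15,0,0,0,0],[0.18,-0.14,0,0,0,0],[0.19,-0.13,0,0,0,0],[0.19,-0.12,0,0,0,0],[0.2,-0.11,0,0,0,0],[0.2,-0.1,0,0,0,0]]]'

```text
clock: 16.67
eef_pos: [522.8, -171.7, 198.2]
tool_rot: [-1.582, 0.008, 1.404]
force: [1.9, -3.2, -5.3]
width: 11.7
```

```bash
python3 -c "
from h import *
arc(85)"
```

```text
angle 64.1 r 180.9 lateral 0.7 T [-1.2  -0.22 -0.08]
total [ 1.594 -0.304  0.013] rows 2 each [ 0.797 -0.152  0.007] jaw yaw 80.43 tooly [ 0.01 -0.01 -1.  ]
pos [ 522.8 -171.7  198.2] F [ 1.9 -3.2 -5.3] w 11.7 t 16.67 q [ 0.31  0.52 -0.07  1.85  0.06  0.76  1.61]
turn [ 0.13 -0.01 -0.09]
```

>>> apply_moves --commands '[[[0.2,-0.06,0,0,0,0],[0.21,-0.05,0,0,0,0],[0.22,-0.04,0,0,0,0],[0.23,-0.03,0,0,0,0],[0.23,-0.03,0,0,0,0],[0.23,-0.02,0,0,0,0],[0.2,-0.01,0,0,0,0]]]'

```text
clock: 17.25
eef_pos: [532.5, -117.4, 217.1]
tool_rot: [-1.589, 0.024, 1.398]
force: [0.3, -3.8, 0.9]
width: 11.6
```

```bash
python3 -c "
from h import *
arc(90)"
```

```text
angle 82.5 r 183.2 lateral 1.1 T [-1.52  0.09 -0.  ]
total [0.601 0.151 0.035] rows 1 each [0.601 0.151 0.035] jaw yaw 80.09 tooly [ 0.014 -0.026 -1.   ]
pos [ 532.5 -117.4  217.1] F [ 0.3 -3.8  0.9] w 11.6 t 17.25 q [ 0.19  0.49 -0.06  1.84  0.07  0.8   1.49]
turn [ 0.2  -0.08 -0.27]
```

>>> apply_moves --commands '[[[0.2,0.05,0,0,0,-0.1],[0.2,0.05,0,0,0,-0.1],[0.1,0.05,0,0,0,0],[0,0,0,0,0,0]]]'

```text
clock: 17.58
eef_pos: [536.9, -93.9, 219.1]
tool_rot: [-1.594, 0.007, 1.402]
force: [5.8, -2.5, -15.1]
width: 11.3
```

```bash
python3 -c "
from m import *
arc(90)
s=shot('side','s7.png');t=shot('top','t7.png')
h=np.array([535.3,-93.6,53]);x=np.array([.986,-.166,0])
P=[h-60*x+[0,0,175],h+60*x+[0,0,175],h-78*x+[0,0,120],h+78*x+[0,0,120]]
print(proj(s,P).round(1).tolist(),proj(t,P).round(1).tolist())
cv2.imwrite('pics/c7.png',np.hstack([cv2.resize(s['image'][110:260,210:360,::-1],(400,400),interpolation=2),cv2.resize(t['image'][150:270,200:320,::-1],(400,400),interpolation=2)]))"
```

```text
angle 90.0 r 183.6 lateral 1.7 T [-0.62 -1.02 -0.19]
total [0.001 0.213 0.046] rows 1 each [0.001 0.213 0.046] jaw yaw 80.32 tooly [ 0.022 -0.011 -1.   ]
pos [536.9 -93.9 219.1] F [  5.8  -2.5 -15.1] w 11.3 t 17.58 q [ 0.16  0.48 -0.07  1.85  0.06  0.79  1.47]
turn [ 0.26 -0.03 -0.08]
[[302.8, 160.2], [261.4, 151.6], [307.8, 177.1], [255.6, 165.8]] [[262.3, 233.8], [268.1, 194.7], [261.5, 239.3], [268.7, 190.6]]
```

View pics/c7.png

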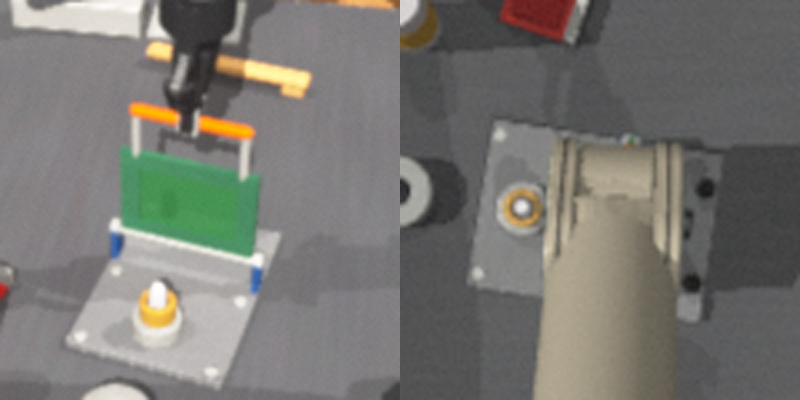

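>>> apply_moves --commands '[[[0,0.08,0,0,0,0],[0,0.08,0,0,0,0],[0,0.06,0,0,0,0],[0,0,0,0,0,0],[0,0,0,0,0,0]]]'

```text
clock: 18.1
eef_pos: [537.3, -92.3, 219.0]
tool_rot: [-1.597, 0.005, 1.4]
force: [1.9, -2.6, -1.3]
width: 11.6
```

```bash
cat > bar.py <<'E'
from m import *
arc(90)
s=shot('side','s8.png')
h=cv2.cvtColor(s['image'],cv2.COLOR_RGB2HSV)[145:165,250:312]; m=cv2.inRange(h,(3,150,120),(16,255,255)); v,u=np.nonzero(m)
# line of bar centre: per-column mean rows away from the gripper
cs=[(a+250,v[u==a].mean()+145,(u==a).sum()) for a in np.unique(u)]
print([(int(a),round(float(b),1),int(n)) for a,b,n in cs][::3])
g=[(a,b) for a,b,n in cs if n>=3]; k=np.polyfit(*np.array(g).T,1); um=(min(a for a,_ in g)+max(a for a,_ in g))/2
p=onz(s,um,np.polyval(k,um),228); H=np.array([535.3,-93.6,53]);y=np.array([.166,.986,0])
print('bar',p.round(1),'jig dy',((p-H)@y).round(1),um)
E
python3 bar.py
```

```text
angle 90.5 r 183.5 lateral 1.7 T [-0.74 -0.34 -0.13]
total [-0.039  0.211  0.049] rows 1 each [-0.039  0.211  0.049] jaw yaw 80.21 tooly [ 0.025 -0.009 -1.   ]
pos [537.3 -92.3 219. ] F [ 1.9 -2.6 -1.3] w 11.6 t 18.1 q [ 0.16  0.48 -0.07  1.85  0.05  0.79  1.46]
turn [ 0.3  -0.06 -0.06]
[(258, 151.0, 1), (261, 151.0, 2), (264, 151.5, 2), (267, 153.0, 3), (270, 153.0, 2), (273, 153.5, 2), (285, 157.0, 3), (288, 156.5, 2), (291, 158.0, 3), (294, 158.0, 2), (297, 158.5, 2), (300, 159.0, 2), (303, 159.5, 2)]
bar [536.2 -94.7 228. ] jig dy -0.9 281.5
```

>>> apply_moves --commands '[[[-0.03,0,0,0,0,0],[0,0.08,0,0.15,0,0],[0,0.08,0,0.15,0,0],[0,0.04,0,0,0,0]]]' --claw 19

```text
clock: 18.48
eef_pos: [535.0, -90.9, 209.0]
tool_rot: [-1.561, 0.002, 1.401]
force: [1.1, -0.0, 0.0]
width: 19.0
```

```bash
python3 bar.py
```

```text
angle 90.9 r 173.5 lateral -0.7 T [ 0.01 -0.    0.02]
total [-0.065 -0.038 -0.017] rows 1 each [-0.065 -0.038 -0.017] jaw yaw 80.29 tooly [-0.01  -0.001 -1.   ]
pos [535.  -90.9 209. ] F [ 1.1 -0.   0. ] w 19.0 t 18.48 q [ 0.16  0.51 -0.07  1.83  0.05  0.81  1.47]
turn [-0.11 -0.04 -0.02]
[(258, 151.5, 4), (262, 152.0, 2), (265, 152.5, 2), (268, 154.0, 3), (271, 154.0, 2), (274, 156.0, 3), (285, 156.5, 4), (288, 157.5, 2), (291, 158.0, 4), (294, 158.5, 2), (297, 160.0, 3), (300, 160.0, 2), (303, 160.7, 3)]
bar [538.5 -91.  228. ] jig dy 3.1 280.5
```

>>> apply_moves --commands '[[[-0.07,0,0,-0.1,0,0],[0,0,0,0,0,0],[0,0,0,0,0,0],[0,0,0,0,0,0],[0,0,0,0,0,0]]]' --claw 5

```text
clock: 18.95
eef_pos: [534.8, -92.5, 208.7]
tool_rot: [-1.571, 0.0, 1.402]
force: [0.5, 0.3, 1.1]
width: 12.0
```

```bash
python3 bar.py
```

```text
angle 90.3 r 173.2 lateral -0.7 T [ 0.07 -0.07 -0.06]
total [-0.025 -0.044 -0.018] rows 1 each [-0.025 -0.044 -0.018] jaw yaw 80.33 tooly [-0. -0. -1.]
pos [534.8 -92.5 208.7] F [0.5 0.3 1.1] w 12.0 t 18.95 q [ 0.17  0.5  -0.07  1.84  0.05  0.8   1.47]
turn [-0.   -0.03 -0.  ]
[(258, 151.0, 1), (261, 151.0, 2), (264, 151.5, 2), (267, 152.0, 2), (270, 153.0, 2), (273, 153.4, 5), (276, 155.5, 2), (287, 157.0, 3), (290, 157.0, 4), (293, 157.5, 2), (296, 159.0, 3), (299, 161.0, 1), (302, 157.0, 1)]
bar [536.2 -94.6 228. ] jig dy -0.8 281.5
```

>>> apply_moves --commands '[[[0,0,0,0,0,0],[0,0,0,0,0,0],[0,0,0,0,0,0],[0,0,0,0,0,0],[0,0,0,0,0,0],[0,0,0,0,0,0]]]'

```text
clock: 19.5
eef_pos: [534.8, -92.4, 208.7]
tool_rot: [-1.571, 0.0, 1.402]
force: [1.1, -0.1, 0.1]
width: 11.8
```

```bash
python3 -c "
from m import *
arc(90); s=shot('side','s9.png');t=shot('top','t9.png')
cv2.imwrite('pics/c9.png',np.hstack([cv2.resize(s['image'][110:260,210:360,::-1],(400,400),interpolation=2),cv2.resize(t['image'][130:270,190:330,::-1],(400,400),interpolation=2)]))"
```

```text
angle 90.3 r 173.2 lateral -0.7 T [ 0.11 -0.01 -0.  ]
total [-0.026 -0.044 -0.017] rows 1 each [-0.026 -0.044 -0.017] jaw yaw 80.33 tooly [-0. -0. -1.]
pos [534.8 -92.4 208.7] F [ 1.1 -0.1  0.1] w 11.8 t 19.5 q [ 0.17  0.5  -0.07  1.84  0.05  0.8   1.47]
turn [-0.   -0.03 -0.  ]
```

View pics/c9.png

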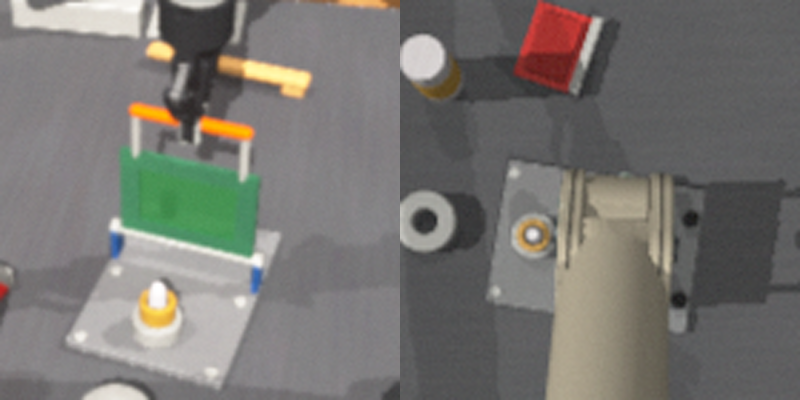

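The guard stands upright in the grip and is still. Both collars are stacked on the post, and the can and magnet have not been disturbed.

```bash
python3 -c "
from h import *
print(finish_job())"
```

```text
the job is handed in; nothing more can be done
None
```

The jig is loaded and the guard is standing at its balance point, held by its orange handle. I handed the job in at about 19.5 s on the robot's clock.

- **Collars:** I threaded the smaller of the two steel collars down the post first, then the brass one. I pressed each home until it met firm contact, at 51 N and 42 N on the wrist. The last pictures show the brass collar sitting on the steel collar, with the steel on the plate.
- **Guard:** I swung it up by the handle. On the way the bar slipped about 8 mm towards the fingertips. At the top I opened the fingers slightly with the bar still between them, lowered the gripper 10 mm and gripped again.
- **Last checks:** The arm put the guard at 90.3°. The side camera put the bar about 0.8 mm short of vertical, so the two differ by about 0.5°, which is within the camera calibration. Between the last two readings the gripper moved only 0.1 mm, and the wrist force was about 1 N.
- **Gripper width:** It read 2–3 mm under the true size on every grasp, so I took that as an offset in the reading.
- **Bystanders:** The spray can and magnet were in place in the last top picture, and the wire brush looked the same in the side view. I did not measure their positions.

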